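# Lock a trolley wheel on its axle with a linchpin

## Robot

A 6-joint arm with a two-finger parallel gripper is mounted at the origin on the work surface. World frame = base frame: x ahead of the robot, y to its left, z up, the work surface at z = 0. Lengths are in mm, angles in rad, forces in N, time in s.
With the tool pointing down it reaches from about 225 to 875 mm from the base axis. Payload 3.4 kg.
Tool frame: the origin (TCP) lies midway between the tips of the shut fingers; the grasp point (between the pads) lies 19 mm behind it; z points along the fingers, y is the direction in which the jaws open and shut (so a half turn about z gives the same grasp; the last joint's range is limited). The gripper opens to 85 mm and grips with 20 to 120 N. Pads are 22 mm wide; open, the fingers measure 114 mm over their backs; the gripper's body (76 mm by 85 mm) begins 54 mm behind the grasp point. The pads swing forward as they close: fully open they stand 13 mm farther back than shut.
Start: joints at [-1.283, 0.276, 1.505, -0, 1.361, -0.121], TCP at [228.57, -527.654, 231.328] pointing down, gripper open.
Joint ranges: [-2.89, 2.89], [-0.75, 2.08], [0.22, 2.7], [-1.18, 4.32], [0.11, 2.71], [-2.7, 2.7]. Speed limits (rad/s): [2.57, 2.57, 3.14, 3.14, 3.14, 3.14].

## Interface

Orientations are given as a unit quaternion [x, y, z, w].
In Python, from plant import sense, capture, arm gives the robot as it stands.
- The arm moves only by the tool carry_out, never from a script. Its argument "rows" is a list of rows, each a list of 7 numbers: the shift along the tool's x, y, z each as a share of 3 cm, from -1 to 1, then the turn, a rotation vector about the tool's x, y, z each as a share of 6 degrees, from -1 to 1, then the finger opening in mm, from 0 to 85.4. In form: [[dx, dy, dz, rx, ry, rz, jaw], ...]. A call has 1 to 5 rows; each row shifts and turns the pose as measured when the row begins, along the tool's axes as they then stand; what a row does not reach is not made up. A row lasts 1/10 s, in which the tool goes at most 50 mm and 8.59 degrees, less where a joint would pass 70% of its speed; a pose out of reach is approached as far as the arm can. A call with a number of a shift or a turn outside -1 to 1 is refused whole. A call with a gripper value outside its range is refused whole. The fingers move at their own pace and stop on an object; "grip_force" is the grip in N (left out, the last holds). Time passes only in rows, so rows that do not move let the fingers close. It gives the time, the measured TCP pose, the force and the opening at its end, in the units of the state.
- sense(): the state, without advancing time (a new reading comes with each control period).
- capture(name): name is "side" or "top"; returns a dict with "img" (420x560x3 uint8, red, green, blue), "camera_matrix" (3x3 intrinsics, pixels), "k1" (the pictures are not rectified: a ray, as slopes to the right and down, at radius r is drawn at 1 + k1 r^2 times it, then the intrinsics apply), "rvec" (rotation vector, rad) and "tvec" (3), from world to camera coordinates, as OpenCV has them. Camera axes: x right, y down, z forward; pixel columns grow to the right and rows downward; lengths in mm; the calibration is good to about 2 mm. A picture is of the moment at which its call begins. There is no depth.
- arm.close_job(): hands the job in, once; it reports no verdict.
The state is a dict: "time_s": time; "qpos": joint angles; "dq": joint speeds; "effort": joint torques, N m; "position": TCP position; "eef_rot": TCP orientation; "force": force on the tool from outside, world axes, zero at the start; "ft_torque": the same for the moment, N m; "finger_gap": finger opening in mm.
Only numpy, scipy, OpenCV 4.12 (cv2) and the standard library are available. Lean on these libraries where they do the work, as an engineer would, in place of code of your own. Each camera call takes 0.05 s, during which the arm holds its last target.

## Task

Push the trolley wheel fully home on its axle, then put the linchpin from the wooden rack down through the hole near the axle's end until its shoulder rests on the axle, with its ring towards the axle's free end. Finally swing the ring down over the axle's end until it snaps shut around the pin's tip, and let go. Leave everything else where it is.

Things in the scene. Friction and masses are not known exactly. Their poses are not given: they have to be found in the camera images.
- bracket: Fixed steel axle bracket: base plate 120 x 130 x 10 mm, upright plate 80 mm wide, 135 mm tall, and a level square axle (22 x 22 mm, its axis 85 mm above the counter). Origin: on the counter below where the axle leaves the upright's face. The axle runs 90 mm along the bracket's -x to its free end; z up. The base reaches 30 mm out under the axle; beyond it the space is free.
- cross_hole (a point): Centre of the upper mouth of the vertical hole through the axle (10.5 mm diameter, 2 mm chamfer), on the axle's top face 96 mm above the counter, 72 mm from the upright's face, 18 mm from the free end. Axes as the bracket's: -x along the axle to its free end, z up. At the start the wheel's hub covers it.
- wheel (a joint): How far the wheel is out along the axle, in m: 0 = home, at most 0.030; 20 to 29 mm at the start. Slides stiffly (about 3 N), stays where left, does not spin. Rubber-tyred, 110 mm diameter, 38 mm wide, top 140 mm above the counter; when home, the tyre's front face is 44 mm from the upright's face. Can be pushed on the tyre's front face above the hub.
- hub_face (a point): Centre of the front face of the wheel's metal hub (34 mm diameter, standing 15 mm out of the tyre's front face), on the axle's axis. Axes as the bracket's.
- linchpin: Loose steel linchpin (0.12 kg) standing in a rack hole; the only pin with a tall square head and a wire ring. Origin: centre of the underside of its shoulder (20 mm disc, 4 mm thick); z up. Shank below: 8 mm diameter, 38 mm long, tip tapered over the last 5 mm. The ring hinges about a line along y, 10 mm above the origin, and opens to the pin's -x, in the rack within about 60 degrees of bracket -x.
- pin_grip (a point): Middle of the linchpin's flat-sided grip, 31 mm above the pin's origin; axes as the pin's. The grip is 16 mm along x, 14 mm along y and 30 mm tall. Pinch it along y, from above, with the fingertips at least 18 mm above the pin's origin so that they clear the ring.
- ring (a joint): Angle of the linchpin's ring in rad: 0 = open, pointing to the pin's -x and 10 degrees above level; 1.745 = locked, pointing straight down, its far bar 3 mm under the pin's tip. 4.6 mm wire, 55 mm over its sides. Over-centre spring: holds it open up to 0.65 rad; pushed beyond that it snaps shut by itself. About 1 N straight down on the far bar is enough.
- ring_end (a point): Middle of the ring's straight far bar (20 mm long, along the pin's y), on the wire's centre line, 53 mm from the hinge.
- rack: Fixed light-wood block 55 x 170 x 46 mm with three through holes 12 mm in diameter in a row along its y, at -58, 0 and +58 mm. Origin: centre of its underside.
- clevis_pin: Another pin in the rack, low domed head 22 mm wide and 12 mm high, no ring; origin under its head. Leave it there.
- hex_bolt: Dark hexagon-headed bolt in the rack, head 20 mm wide and 9 mm high; origin under its head. Leave it there.
- coupling: Aluminium pipe coupling, open tube 52 mm across and 40 mm high, standing on the counter; origin at the centre of its underside. Leave it.
- wrench: Steel open-ended wrench, 170 mm long, lying on the counter; origin at the middle of its underside. Leave it.
- clamp: Thin steel pipe clamp band, 90 mm across and 16 mm high, lying flat; origin at the centre of its underside. Leave it.
- jar: Clear plastic jar with a white cap, 60 mm across and 90 mm high; origin at the centre of its underside. Leave it.
- bowl: Steel bowl, 140 mm across and 50 mm high; origin at the centre of its underside. Leave it.
- carton: Small cardboard box 90 x 120 x 60 mm; origin at the centre of its underside. Leave it.

How it is judged (in metres and radians):
On the way, in this order (a step that is already met when the one before it is completed fails the run):
1. the wheel is pushed fully home on the axle (value of joint wheel below 0.006 m), for 0.2 s.
2. the linchpin stands in the axle's hole, its shoulder on the axle (horizontal distance between linchpin and cross_hole below 0.004 m and z of linchpin in the frame of cross_hole between -0.003 and 0.003 m and angle between linchpin's own z axis and vertical below 0.15 rad and value of joint wheel below 0.006 m), for 0.2 s.
3. the ring is swung shut over the pin's end (value of joint ring above 1.65 rad and horizontal distance between linchpin and cross_hole below 0.004 m and z of linchpin in the frame of cross_hole between -0.003 and 0.003 m and angle between linchpin's own z axis and vertical below 0.15 rad), for 0.2 s.
At the end, for the whole second after the job is handed in: The wheel is within 6 mm of its home place; the linchpin stands at rest in the axle's hole within 4 mm of its centre, its shoulder within 3 mm of the axle's top and the pin upright within 0.15 rad; its ring is locked (over 1.65 of 1.745 rad) (all of step 3 and value of joint wheel below 0.006 m and linear speed of linchpin below 0.03 m/s); the robot touches nothing.
It fails at once if another pin in the rack displaced by more than 30 mm (distance of any of clevis_pin, hex_bolt from where it was at the start of the episode above 0.03 m).
It fails at once if another loose thing on the counter displaced by more than 30 mm (distance of any of coupling, wrench, clamp, jar, bowl, carton from where it was at the start of the episode above 0.03 m).
It also fails if it takes over 66 s, if anything falls off the work surface, if the arm or the gripper's body presses on something with over 40 N, if the wrist force passes 120 N, or if a joint passes its speed limit or range.

## Working session

There is one attempt and no reset: what is moved stays moved. The work goes in short steps, Python scripts to look and compute and a tool call to move; the robot and the scene stay as the last step left them, time stands still between calls to the robot, and variables do not carry over. Pictures are saved under pics/ and viewed, and the job is handed in when it is done.

Besides the shell and the picture viewer there is one more tool, called after "Request:" as a command line: name --pt "numbers of a row" for each row, then --argument value for the rest. carry_out: Moves the arm, as the interface text tells. Shift numbers are shares of 3 cm and turn numbers shares of 6 degrees, none past 1 either way. Its arguments: {"type":"object","properties":{"rows":{"type":"array"},"grip_force":{"type":"number"}},"required":["rows"]}

```bash
ls; mkdir -p pics; cat > h.py <<'E'
import numpy as np, cv2
from scipy.spatial.transform import Rotation as R
from plant import sense, capture, arm
def cam(c):
    K=np.array(c["camera_matrix"],float); d=np.array([c["k1"],0,0,0,0],float)
    return K,d,np.array(c["rvec"],float).ravel(),np.array(c["tvec"],float).ravel()
def ray(c,uv):
    K,d,rv,t=cam(c); Rm=cv2.Rodrigues(rv)[0]
    p=cv2.undistortPoints(np.array([[uv]],float),K,d)[0,0]
    return -Rm.T@t, Rm.T@np.array([p[0],p[1],1.])
def onz(c,uv,z):
    o,d=ray(c,uv); return o+d*(z-o[2])/d[2]
def proj(c,P):
    K,d,rv,t=cam(c); return cv2.projectPoints(np.array(P,float).reshape(-1,3),rv,t,K,d)[0][:,0]
def tri(c1,u1,c2,u2):
    o1,d1=ray(c1,u1);o2,d2=ray(c2,u2)
    s=np.linalg.lstsq(np.c_[d1,-d2],o2-o1,rcond=None)[0]
    a=o1+s[0]*d1;b=o2+s[1]*d2
    return (a+b)/2,np.linalg.norm(a-b)
def save(n,c): cv2.imwrite("pics/"+n+".png",cv2.cvtColor(c["img"],cv2.COLOR_RGB2BGR))
def keep(n,c):
    import pickle; pickle.dump(c,open(n+".pkl","wb")); save(n,c)
def load(n):
    import pickle; return pickle.load(open(n+".pkl","rb"))
E
python3 - <<'E'
from h import *
for n in("side","top"):
    c=capture(n); keep(n+"0",c); print(n,c["camera_matrix"],c["k1"],ray(c,(280,210)))
print(sense())
E
```

```text
pics
side [[383.4965789    0.         277.60869315]
 [  0.         383.4965789  208.07321961]
 [  0.           0.           1.        ]] 0.034724069816754424 (array([ 44.96462121, 875.86127786, 731.56926241]), array([ 0.45630297, -0.69726868, -0.5528726 ]))
top [[379.94572752   0.         276.97946573]
 [  0.         379.94572752 214.01368329]
 [  0.           0.           1.        ]] -0.003939844961595334 (array([ 539.34072836,   46.70923825, 1007.68330965]), array([ 0.03111206, -0.00140412, -0.99960235]))
{'time_s': 0.1, 'qpos': array([-1.28299119e+00,  2.76550866e-01,  1.50601905e+00, -2.51419294e-05,
        1.36069541e+00, -1.20997689e-01]), 'dq': array([-0.00058626,  0.00012042, -0.00262855,  0.00031009,  0.00085721,
       -0.00044245]), 'effort': array([ 2.03035364e-03, -4.17700088e+01, -2.46402848e+01,  2.08289080e-04,
        5.83418921e-03, -1.36067302e-05]), 'position': array([ 228.42126131, -527.1655996 ,  230.51032118]), 'eef_rot': array([ 9.79181785e-01,  2.02983578e-01, -8.19225537e-05, -8.32407858e-04]), 'force': array([-0.40832097,  0.01523158,  0.25824736]), 'ft_torque': array([-0.04631254, -0.08489271,  0.01050031]), 'finger_gap': 85.4528531575585}
```

View pics/side0.png

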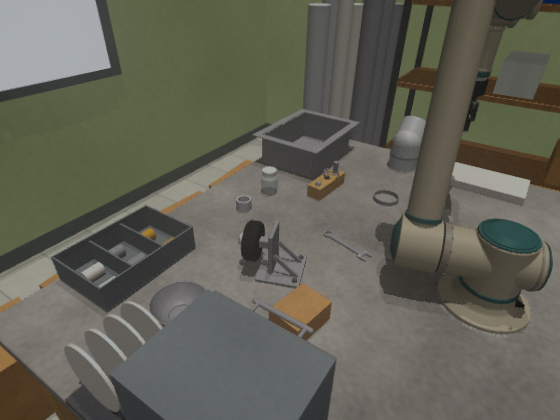

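View pics/top0.png

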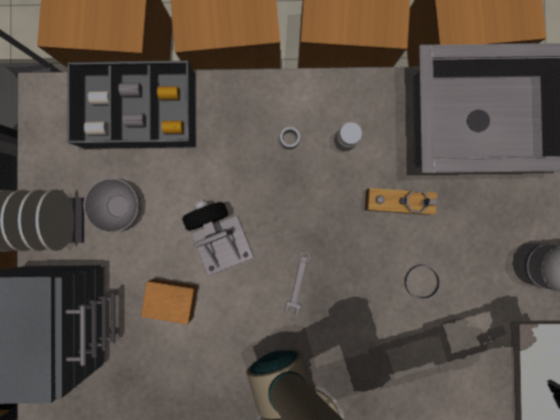

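The side view shows the bracket and wheel at about (265,245) and the rack at (327,182). In the top view the bracket is at (215,235) and the rack at (402,201). I'll zoom in on both.

```bash
python3 - <<'E'
from h import *
def crop(n,x0,y0,x1,y1,s):
    im=load(n)["img"][y0:y1,x0:x1]; return cv2.resize(im,None,fx=s,fy=s,interpolation=cv2.INTER_CUBIC)[:,:,::-1]
cv2.imwrite("pics/c1.png",np.hstack([crop("top0",170,185,270,285,4),crop("top0",355,160,455,260,4)]))
cv2.imwrite("pics/c2.png",np.hstack([crop("side0",225,205,325,305,4),crop("side0",285,130,385,230,4)]))
t=load("top0")
for uv in [(370,190),(367,210),(437,193),(435,214)]: print(uv,onz(t,uv,46))
E
```

```text
(370, 190) [ 617.19974063 -183.04359408   46.        ]
(367, 210) [ 566.64783818 -174.61510514   46.        ]
(437, 193) [ 607.54712759 -352.17322361   46.        ]
(435, 214) [ 554.49557394 -346.04196054   46.        ]
```

View pics/c1.png

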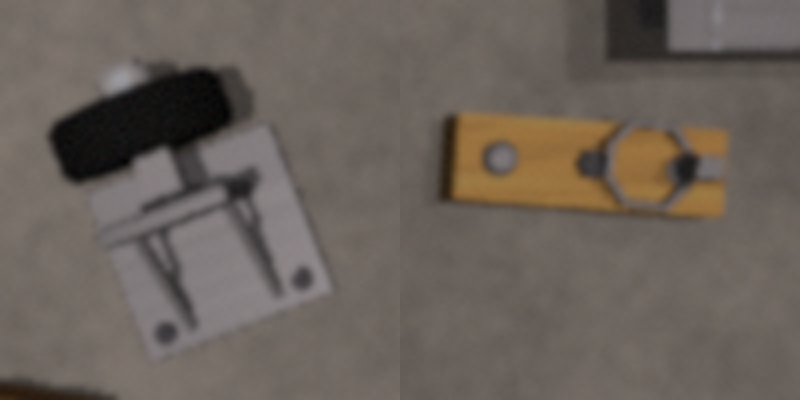

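View pics/c2.png

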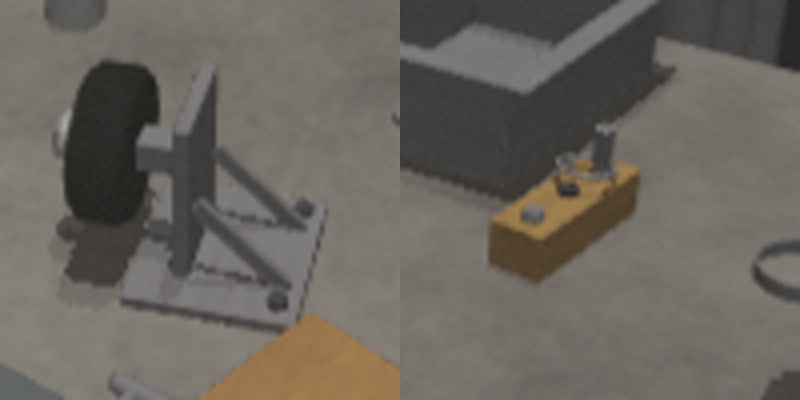

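```bash
python3 - <<'E'
from h import *
t=load("top0");s=load("side0")
# bracket base corners z=10
cs=[(90,195),(270,125),(332,290),(155,360)]
P=[onz(t,(170+u/4-.375,185+v/4-.375),10) for u,v in cs]
P=np.array(P);print(P.round(1))
for i in range(4): print(np.linalg.norm(P[i]-P[(i+1)%4]).round(1), np.degrees(np.arctan2(*(P[(i+1)%4]-P[i])[1::-1])).round(1))
# upright top z=135 ends; crop
for uv in [(100,238),(104,247),(228,200),(224,190)]:
    print("up",onz(t,(170+uv[0]/4-.375,185+uv[1]/4-.375),135).round(1))
# hub front
# rack top
im=t["img"][180:225,355:450]; hsv=cv2.cvtColor(im,cv2.COLOR_RGB2HSV)
m=cv2.inRange(hsv,(5,90,60),(25,255,255)); m=cv2.morphologyEx(m,cv2.MORPH_CLOSE,np.ones((9,9)))
c=max(cv2.findContours(m,0,2)[0],key=cv2.contourArea);print(cv2.minAreaRect(c),cv2.boxPoints(cv2.minAreaRect(c))+[355,180])
Q=np.array([onz(t,p+[355,180],46) for p in cv2.boxPoints(cv2.minAreaRect(c))]);print(Q.round(1),Q.mean(0))
# pin head, top: right grey end at crop (712,167)-> 
for nm,uv,z in [("pinfar",(722,168),86),("pin",(700,167),92),("dome",(500,157),58),("hex",(592,163),55)]:
    print(nm,onz(t,(355+(uv[0]-400)/4-.375,160+uv[1]/4-.375),z).round(1))
def crop(n,x0,y0,x1,y1,s):
    im=load(n)["img"][y0:y1,x0:x1]; return cv2.resize(im,None,fx=s,fy=s,interpolation=cv2.INTER_CUBIC)[:,:,::-1]
cv2.imwrite("pics/c3.png",np.hstack([crop("top0",395,180,445,230,8),crop("side0",320,150,370,200,8)]))
E
```

```text
[[511.7 277.   10. ]
 [556.3 158.2  10. ]
 [447.7 118.5  10. ]
 [403.1 235.1  10. ]]
126.9 -69.4
115.6 -160.0
124.8 110.9
116.4 21.1
up [490.4 242.6 135. ]
up [485.2 240.3 135. ]
up [511.4 168.8 135. ]
up [517.1 171.  135. ]
((46.49230194091797, 20.86153793334961), (68.52687072753906, 22.704689025878906), 3.9451863765716553) [[366.5289917  209.82958603]
 [368.09112549 187.17869854]
 [436.45561218 191.89348984]
 [434.89347839 214.54437637]]
[[ 567.1 -173.4   46. ]
 [ 624.4 -178.3   46. ]
 [ 610.4 -350.9   46. ]
 [ 553.1 -345.7   46. ]] [ 588.74848312 -262.09297248   46.        ]
pinfar [ 583.8 -330.6   86. ]
pin [ 584.3 -315.    92. ]
dome [ 593.7 -203.8   58. ]
hex [ 589.4 -262.1   55. ]
```

View pics/c3.png

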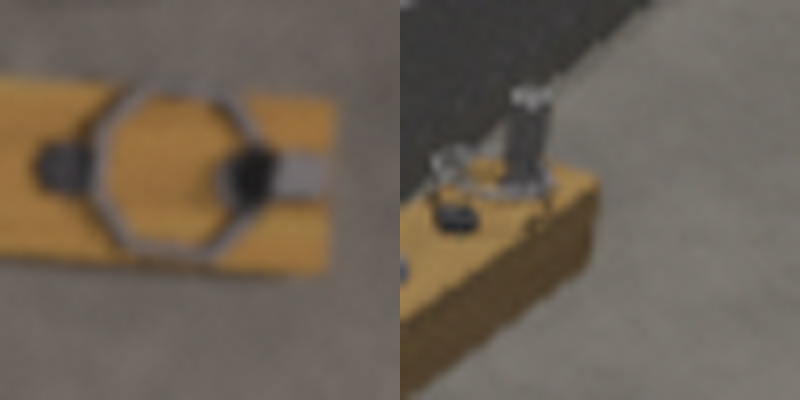

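```bash
python3 - <<'E'
from h import *
t=load("top0");s=load("side0")
f=lambda u,v:(395+u/8-.44,180+v/8-.44)
h=onz(t,f(300,174),92); print("head",h)
for u,v in [(97,125),(97,190),(97,160)]: e=onz(t,f(u,v),65);print("end",e,np.degrees(np.arctan2(e[1]+320,e[0]-584)))
for a,z in [((150,83),63),((215,88),58),((130,250),63),((210,252),58)]: print(onz(t,f(*a),z))
# side: head top centre crop (530,97)
g=lambda u,v:(320+(u-400)/8-.44,150+v/8-.44)
print("tri head",tri(t,f(300,174),s,g(530,97)))
for n,c in(("top",t),("side",s)):
  print(n,(proj(c,[[584,-320,92],[573.4,232.3,96],[590,238.7,85],[506,207,135],[506,207,0]])).round(1).tolist())
E
```

```text
head [ 584.40138288 -320.81055785   92.        ]
end [ 601.68220471 -269.14148357   65.        ] 70.82874484688588
end [ 581.52308278 -268.76168056   65.        ] 92.76758708384325
end [ 590.82504447 -268.9367879    65.        ] 82.38703878332731
[ 614.67822027 -286.49946039   63.        ]
[ 613.26773804 -308.5005317    58.        ]
[ 562.85894398 -279.30643866   63.        ]
[ 562.0628339  -305.93749457   58.        ]
tri head (array([ 583.99256851, -320.77048742,   92.67229057]), np.float64(0.8701541785236138))
top [[431.7, 201.5], [202.3, 208.6], [200.5, 201.9], [210.0, 237.2], [219.3, 235.1]]
side [[335.6, 161.9], [246.4, 235.8], [240.3, 238.1], [272.2, 228.2], [271.9, 266.9]]
```

Request:
carry_out --pt "1 -0.85 0 0 0 0.4 0" --pt "1 -0.85 0 0 0 0.1 0" --pt "1 -0.85 0 0 0 0 0" --pt "1 -0.85 0 0 0 0 0" --pt "1 -0.85 0 0 0 0 0"

```text
time_s: 0.6
position: [322.8, -353.1, 227.1]
eef_rot: [0.985, 0.172, -0.001, -0.002]
force: [0.4, 0.3, 1.0]
finger_gap: 12.4
```

```bash
cat > go.py <<'E'
import sys
from h import *
def state():
    s=sense(); r=R.from_quat(s["eef_rot"]); m=r.as_matrix()
    yaw=np.degrees(np.arctan2(m[1,0],m[0,0]))
    print("t%.2f pos"%s["time_s"],s["position"].round(1),"yaw %.2f tilt %.2f"%(yaw,np.degrees(np.arccos(-m[2,2]))),"F",s["force"].round(1),"T",s["ft_torque"].round(2),"gap %.1f"%s["finger_gap"],"q",s["qpos"].round(2))
    return s,m
def to(x,y,z,yaw=None):
    s,m=state(); d=np.array([x,y,z])-s["position"]; print("tool mm",(m.T@d).round(1),"shares",(m.T@d/30).round(2))
    if yaw is not None:
        rt=R.from_euler("z",yaw,degrees=True).as_matrix()@np.diag([1,-1,-1.])
        print("turn deg",np.degrees(R.from_matrix(m.T@rt).as_rotvec()).round(2),"shares",(np.degrees(R.from_matrix(m.T@rt).as_rotvec())/6).round(2))
if __name__=="__main__": 
    a=[float(v) for v in sys.argv[1:]]
    to(*a) if a else state()
E
python3 go.py 604 244 231 20.6
```

```text
t0.60 pos [ 322.8 -353.1  227.1] yaw 19.78 tilt 0.27 F [0.4 0.3 1. ] T [-0.05  0.02 -0.01] gap 12.4 q [-0.98  0.14  1.7  -0.    1.31  0.25]
tool mm [ 466.7 -466.8   -2.5] shares [ 15.56 -15.56  -0.08]
turn deg [-0.26  0.08 -0.82] shares [-0.04  0.01 -0.14]
```

Request:
carry_out --pt "1 -1 0 0 0 0 0" --pt "1 -1 0 0 0 0 0" --pt "1 -1 0 0 0 0 0" --pt "1 -1 0 0 0 0 0" --pt "1 -1 0 0 0 0 0"

```text
time_s: 1.1
position: [415.0, -153.0, 226.2]
eef_rot: [0.985, 0.17, -0.001, -0.003]
force: [0.2, -0.5, 0.3]
finger_gap: 0.3
```

Request:
carry_out --pt "1 -1 0 0 0 0 0" --pt "1 -1 0 0 0 0 0" --pt "1 -1 0 0 0 0 0" --pt "1 -1 0 0 0 0 0" --pt "1 -1 0 0 0 0 0"

```text
time_s: 1.6
position: [506.9, 47.8, 225.8]
eef_rot: [0.985, 0.171, -0.002, -0.003]
force: [0.5, -0.4, 0.4]
finger_gap: -0.2
```

```bash
python3 go.py 604 244 200 20.6
```

```text
t1.60 pos [506.9  47.8 225.8] yaw 19.65 tilt 0.41 F [ 0.5 -0.4  0.4] T [-0.04 -0.02 -0.01] gap -0.2 q [-0.05  0.18  1.65  0.    1.32  1.18]
tool mm [ 157.5 -152.    26.2] shares [ 5.25 -5.07  0.87]
turn deg [-0.37  0.19 -0.95] shares [-0.06  0.03 -0.16]
```

Request:
carry_out --pt "1 -0.95 0 0 0 -0.1 0" --pt "1 -0.95 0 0 0 0 0" --pt "1 -0.95 0 0 0 0 0" --pt "1 -0.95 0 0 0 0 0" --pt "0.6 -0.6 0 0 0 0 0"

```text
time_s: 2.1
position: [592.4, 229.5, 223.5]
eef_rot: [0.984, 0.178, -0.004, -0.003]
force: [-0.4, 0.4, -0.0]
finger_gap: 0.2
```

Request:
carry_out --pt "0 0 0 0 0 0 0"

```text
time_s: 2.2
position: [593.2, 232.7, 222.2]
eef_rot: [0.984, 0.179, -0.004, -0.003]
force: [-0.2, 0.3, 0.8]
finger_gap: 0.3
```

```bash
python3 go.py 605 244 110 20.6
```

```text
t2.20 pos [593.2 232.7 222.2] yaw 20.67 tilt 0.60 F [-0.2  0.3  0.8] T [-0.    0.05 -0.02] gap 0.3 q [0.26 0.38 1.37 0.01 1.4  1.47]
tool mm [ 15.7  -5.5 112.2] shares [ 0.52 -0.18  3.74]
turn deg [-0.47  0.38  0.07] shares [-0.08  0.06  0.01]
```

Request:
carry_out --pt "0.5 -0.2 0 -0.08 0.06 0 0" --pt "0.1 0 0.8 0 0 0 0" --pt "0 0 0.8 0 0 0 0" --pt "0 0 0.6 0 0 0 0" --pt "0 0 0 0 0 0 0"

```text
time_s: 2.7
position: [606.2, 242.2, 152.5]
eef_rot: [0.984, 0.18, -0.003, 0.002]
force: [0.1, -1.3, -0.1]
finger_gap: -0.3
```

```bash
python3 - <<'E'
import go
from h import *
go.to(605,244,110,20.6)
for n in("side","top"):keep(n+"1",capture(n))
def crop(n,x0,y0,x1,y1,s):
    im=load(n)["img"][y0:y1,x0:x1]; return cv2.resize(im,None,fx=s,fy=s,interpolation=cv2.INTER_CUBIC)[:,:,::-1]
cv2.imwrite("pics/c4.png",np.hstack([crop("top1",170,170,270,270,4),crop("side1",205,185,305,285,4)]))
E
```

```text
t2.70 pos [606.2 242.2 152.5] yaw 20.73 tilt 0.36 F [ 0.1 -1.3 -0.1] T [-0.03  0.02 -0.01] gap -0.3 q [ 0.28  0.44  1.45 -0.    1.26  1.49]
tool mm [-0.2 -2.2 42.5] shares [-0.01 -0.07  1.42]
turn deg [0.16 0.32 0.13] shares [0.03 0.05 0.02]
```

View pics/c4.png

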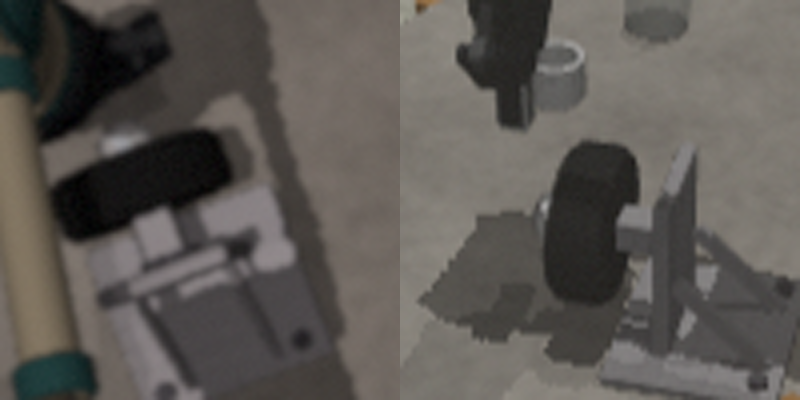

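Request:
carry_out --pt "0 0 0.7 0 0 0 0" --pt "0 0 0.6 0 0 0 0" --pt "0 0 0 0 0 0 0" --pt "-0.3 0 0 0 0 0 0" --pt "-0.3 0 0 0 0 0 0"

```text
time_s: 3.3
position: [595.7, 235.8, 123.7]
eef_rot: [0.984, 0.179, 0.007, 0.001]
force: [-0.1, 0.1, -0.0]
finger_gap: 0.4
```

```bash
python3 -c "
import go; print('p',proj if 0 else '')
from h import *
print(proj(load('side1'),[[606.2,242.2,152.5]]),proj(load('top1'),[[606.2,242.2,152.5]]))
go.to(506+55*.936,207+55*.352,109,20.6)"
```

```text
p 
[[233.67609899 216.42434264]] [[192.67438377 193.22599209]]
t3.30 pos [595.7 235.8 123.7] yaw 20.64 tilt 0.84 F [-0.1  0.1 -0. ] T [-0.02  0.03  0.01] gap 0.4 q [ 0.27  0.44  1.53 -0.    1.16  1.48]
tool mm [-39.3  -4.7  14.1] shares [-1.31 -0.16  0.47]
turn deg [ 0.29 -0.79  0.04] shares [ 0.05 -0.13  0.01]
```

Request:
carry_out --pt "0 0 0.4 0 -0.13 0 0" --pt "-0.3 -0.1 0.1 0 0 0 0" --pt "-0.3 0 0 0 0 0 0" --pt "-0.3 0 0 0 0 0 0"

```text
time_s: 3.7
position: [570.5, 229.6, 110.8]
eef_rot: [0.984, 0.179, 0.005, 0.002]
force: [2.8, -0.1, -1.4]
finger_gap: -0.3
```

```bash
python3 -c "
import go
go.to(506+55*.936,207+55*.352,109,20.6)"
```

```text
t3.70 pos [570.5 229.6 110.8] yaw 20.62 tilt 0.61 F [ 2.8 -0.1 -1.4] T [ 0.04 -0.5  -0.03] gap -0.3 q [ 0.27  0.42  1.6  -0.01  1.11  1.49]
tool mm [-13.4  -1.6   1.7] shares [-0.45 -0.05  0.06]
turn deg [ 0.31 -0.53  0.02] shares [ 0.05 -0.09  0.  ]
```

Request:
carry_out --pt "-0.2 0 0.05 0 -0.05 0 0" --pt "-0.15 0 0 0 0 0 0"

```text
time_s: 3.9
position: [560.5, 225.8, 110.1]
eef_rot: [0.984, 0.179, 0.004, 0.002]
force: [3.5, 0.8, -2.0]
finger_gap: 0.1
```

Request:
carry_out --pt "-0.1 0 0 0 0 0 0"

```text
time_s: 4.0
position: [560.0, 225.6, 110.4]
eef_rot: [0.984, 0.179, 0.007, 0.002]
force: [11.3, 4.9, -7.5]
finger_gap: -0.2
```

```bash
python3 -c "
import go
go.to(506+55*.936,207+55*.352,109,20.6)"
```

```text
t4.00 pos [560.  225.6 110.4] yaw 20.62 tilt 0.84 F [11.3  4.9 -7.5] T [ 0.78 -1.74  0.04] gap -0.2 q [ 0.27  0.4   1.63 -0.01  1.09  1.48]
tool mm [-2.1 -1.6  1.3] shares [-0.07 -0.05  0.04]
turn deg [ 0.33 -0.78  0.02] shares [ 0.05 -0.13  0.  ]
```

Request:
carry_out --pt "-0.08 0 0 0 0 0 0" --pt "-0.05 0 0 0 0 0 0"

```text
time_s: 4.2
position: [560.3, 225.7, 110.6]
eef_rot: [0.984, 0.179, 0.012, 0.001]
force: [3.9, 1.7, -2.3]
finger_gap: -0.2
```

Request:
carry_out --pt "0.5 0 0 0 0 0 0" --pt "0.5 0 -0.3 0 0 0 0" --pt "0 0 -1 0 0 0 0" --pt "0 0 -1 0 0 0 0" --pt "0 0 -1 0 0 0 0"

```text
time_s: 4.7
position: [577.6, 233.2, 205.2]
eef_rot: [0.984, 0.179, -0.002, 0.002]
force: [0.7, 0.0, -0.8]
finger_gap: 0.2
```

```bash
python3 go.py 584 -320 210 84
```

```text
t4.70 pos [577.6 233.2 205.2] yaw 20.57 tilt 0.34 F [ 0.7  0.  -0.8] T [ 0.03 -0.01  0.03] gap 0.2 q [ 0.27  0.37  1.44 -0.    1.34  1.49]
tool mm [-188.5  520.2   -2. ] shares [-6.28 17.34 -0.07]
turn deg [ 4.000e-02  3.600e-01 -6.342e+01] shares [ 1.000e-02  6.000e-02 -1.057e+01]
```

Request:
carry_out --pt "-0.36 0.94 -0.2 0 0 -1 0" --pt "-0.5 1 0 0 0 -1 0" --pt "-0.65 1 0 0 0 -1 0" --pt "-0.8 1 0 0 0 -1 0" --pt "-0.95 0.95 0 0 0 -1 0"

```text
time_s: 5.2
position: [574.4, 54.8, 216.4]
eef_rot: [0.898, 0.441, -0.003, -0.0]
force: [-0.7, -0.0, -0.0]
finger_gap: 0.5
```

```bash
python3 go.py 584 -320 210 84
```

```text
t5.20 pos [574.4  54.8 216.4] yaw 52.29 tilt 0.38 F [-0.7 -0.  -0. ] T [ 0.02 -0.02 -0.04] gap 0.5 q [-0.02  0.29  1.52 -0.    1.34  0.64]
tool mm [-290.6  236.9    7.3] shares [-9.69  7.9   0.24]
turn deg [ -0.27   0.27 -31.71] shares [-0.05  0.04 -5.28]
```

Request:
carry_out --pt "-1 0.8 0 0 0 -1 35" --pt "-1 0.6 0 0 0 -1 35" --pt "-1 0.45 0 0 0 -1 35" --pt "-1 0.4 0 0 0 -1 35" --pt "-1 0.25 0 0 0 -1 35"

```text
time_s: 5.7
position: [567.5, -121.6, 215.1]
eef_rot: [0.746, 0.666, -0.008, -0.007]
force: [0.3, -0.8, 0.3]
finger_gap: 35.1
```

```bash
python3 - <<'E'
import go
from h import *
go.to(584,-320,210,84)
for n in("side","top"):keep(n+"2",capture(n))
def crop(n,x0,y0,x1,y1,s):
    im=load(n)["img"][y0:y1,x0:x1]; return cv2.resize(im,None,fx=s,fy=s,interpolation=cv2.INTER_CUBIC)[:,:,::-1]
cv2.imwrite("pics/c5.png",np.hstack([crop("top2",180,185,230,235,8),crop("side2",225,210,275,260,8)]))
E
```

```text
t5.70 pos [ 567.5 -121.6  215.1] yaw 83.52 tilt 1.22 F [ 0.3 -0.8  0.3] T [0.04 0.01 0.01] gap 35.1 q [-0.33  0.3   1.5  -0.01  1.35 -0.21]
tool mm [-195.3   38.9    4.9] shares [-6.51  1.3   0.16]
turn deg [-1.21  0.16 -0.48] shares [-0.2   0.03 -0.08]
```

View pics/c5.png

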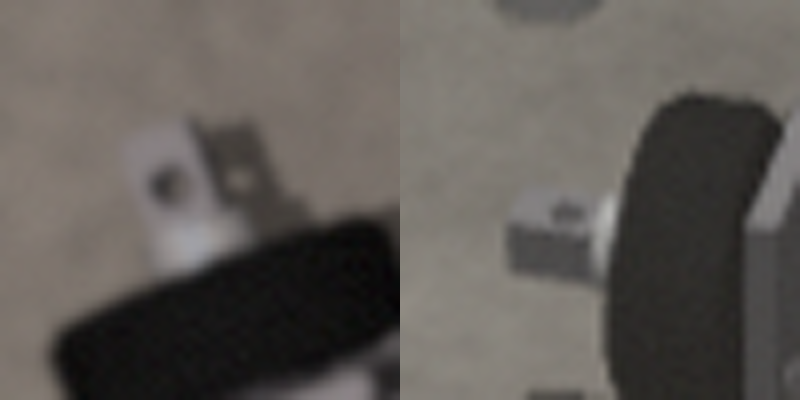

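```bash
python3 - <<'E'
from h import *
t=load("top2");s=load("side2")
f=lambda u,v:(180+u/8-.44,185+v/8-.44); g=lambda u,v:(225+(u-400)/8-.44,210+v/8-.44)
print(onz(t,f(170,184),96),onz(s,g(571,213),96),tri(t,f(170,184),s,g(571,213)))
print(onz(t,f(122,140),96),onz(t,f(190,118),96),[onz(s,g(*p),96) for p in((507,222),(530,191),(595,247))])
for n,c,x0,y0 in(("t",t,185,190),("s",s,238,228)):
    gch=cv2.cvtColor(c["img"],cv2.COLOR_RGB2GRAY)[y0:y0+20,x0:x0+20]; print(n,x0,y0);print(gch)
E
```

```text
[575.8611284  235.76093376  96.        ] [573.49917527 234.26867324  96.        ] (array([574.70153001, 234.94615603,  96.13304562]), np.float64(2.764052753971794))
[589.27330595 250.11906691  96.        ] [595.64567865 229.58704415  96.        ] [array([588.06272963, 250.56406552,  96.        ]), array([592.57434733, 232.59096823,  96.        ]), array([555.46616822, 244.33106361,  96.        ])]
t 185 190
[[122 122 123 123 122 121 119 119 117 117 118 116 116 116 114 116 114 114
  113 110]
 [121 121 122 122 121 120 120 118 118 117 118 117 116 116 116 115 116 115
  114 112]
 [120 120 120 121 119 117 117 117 117 117 117 116 116 116 116 119 118 116
  113 111]
 [118 117 119 119 118 117 116 116 115 116 115 116 114 115 117 119 119 118
  114 112]
 [117 115 119 118 117 115 115 116 114 114 114 113 113 116 117 120 118 117
  115 113]
 [118 117 119 120 118 117 117 116 116 114 114 113 114 115 118 120 118 118
  116 114]
 [121 121 121 120 117 116 118 116 116 115 113 113 114 115 116 117 119 118
  117 116]
 [122 123 122 121 120 117 118 118 117 117 116 115 113 115 117 117 117 116
  119 118]
 [123 124
[... 2022 characters left out ...]
  47  44
   44  44]
 [ 91  76  75  76  76  74  75  76  77  71  84 142 145  95  49  46  45  45
   45  46]
 [ 99  77  74  77  75  73  76  75  74  74  89 133 138  76  47  44  43  46
   45  45]
 [105  80  77  76  74  76  76  76  76  73  86 122 126  68  46  46  43  47
   43  47]
 [109  84  81  76  76  76  76  79  74  74  83 108 112  54  43  46  43  45
   46  46]
 [125 112 107 102  95  96  91  81  80  75  80  94  93  51  44  43  46  46
   43  46]
 [133 131 131 131 123 123 116 110 107 102  96  93  79  48  43  44  44  43
   43  45]
 [131 129 132 132 132 130 130 129 129 128 121 111  88  50  42  45  43  43
   42  42]
 [130 128 129 130 129 130 128 127 129 127 128 127  99  51  47  44  42  45
   41  45]]
```

Request:
carry_out --pt "-1 0.2 0 -0.2 0 0 40" --pt "-1 0.2 0 0 0 0 40" --pt "-1 0.2 0 0 0 0 40" --pt "-1 0.2 0 0 0 0 40" --pt "-1 0.2 0 0 0 0 40"

```text
time_s: 6.3
position: [573.8, -272.4, 213.3]
eef_rot: [0.748, 0.663, -0.002, -0.006]
force: [0.5, 1.6, -0.2]
finger_gap: 40.3
```

Request:
carry_out --pt "-0.8 0.1 0 0 0 0 40" --pt "0 0 0 0 0 0 40"

```text
time_s: 6.5
position: [572.3, -298.8, 211.8]
eef_rot: [0.75, 0.662, -0.003, -0.008]
force: [-0.0, 0.3, 0.4]
finger_gap: 40.0
```

```bash
python3 go.py 584.2 -320.5 67 84
```

```text
t6.50 pos [ 572.3 -298.8  211.8] yaw 82.86 tilt 1.02 F [-0.   0.3  0.4] T [-0.06  0.02 -0.02] gap 40.0 q [-0.59  0.4   1.36 -0.    1.4  -0.46]
tool mm [-20.8  17.  144.5] shares [-0.69  0.57  4.82]
turn deg [-0.96 -0.33 -1.14] shares [-0.16 -0.05 -0.19]
```

Request:
carry_out --pt "-0.69 0.57 0 -0.16 -0.05 -0.19 40" --pt "0 0 0.8 0 0 0 40" --pt "0 0 0.8 0 0 0 40" --pt "0 0 0.5 0 0 0 40" --pt "0 0 0 0 0 0 40"

```text
time_s: 7.0
position: [584.4, -313.3, 146.0]
eef_rot: [0.743, 0.669, 0.001, -0.006]
force: [-0.6, 0.0, -0.8]
finger_gap: 40.3
```

```bash
python3 - <<'E'
import go
from h import *
go.to(584.2,-320.5,67,84)
keep("side3",capture("side"))
im=load("side3")["img"][120:220,270:400]
cv2.imwrite("pics/c6.png",cv2.resize(im,None,fx=6,fy=6,interpolation=cv2.INTER_CUBIC)[:,:,::-1])
E
```

```text
t7.00 pos [ 584.4 -313.3  146. ] yaw 83.94 tilt 0.69 F [-0.6  0.  -0.8] T [-0.    0.05 -0.03] gap 40.3 q [-0.6   0.46  1.42  0.01  1.26 -0.5 ]
tool mm [-8.   1.1 78.9] shares [-0.27  0.04  2.63]
turn deg [-0.41 -0.55 -0.06] shares [-0.07 -0.09 -0.01]
```

View pics/c6.png

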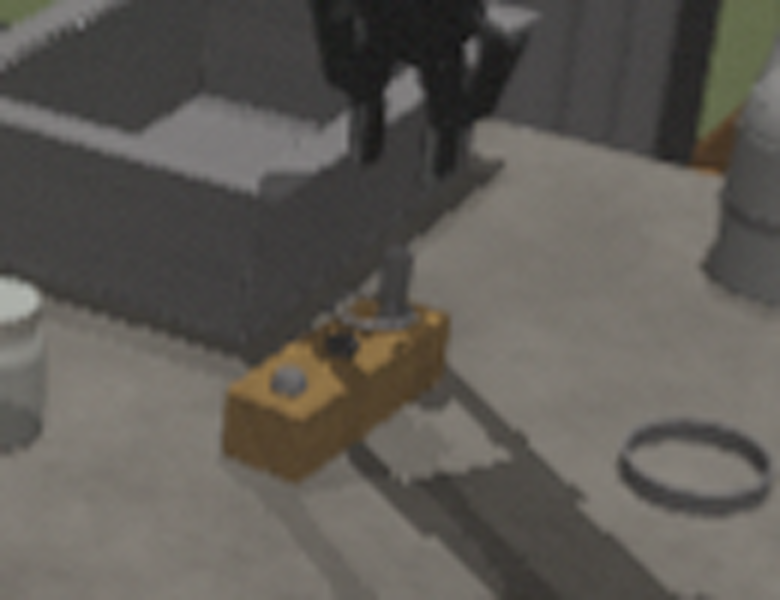

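Request:
carry_out --pt "-0.27 0.04 0 -0.07 -0.09 0 40" --pt "0 0 0.5 0 0 0 40" --pt "0 0 0.3 0 0 0 40" --pt "0 0 0 0 0 0 40"

```text
time_s: 7.45
position: [587.4, -322.0, 127.3]
eef_rot: [0.743, 0.669, 0.001, 0.005]
force: [-0.1, -0.4, 0.1]
finger_gap: 40.4
```

```bash
python3 go.py 584.2 -320.5 67 84
```

```text
t7.45 pos [ 587.4 -322.   127.3] yaw 84.02 tilt 0.56 F [-0.1 -0.4  0.1] T [ 0.02 -0.03  0.01] gap 40.4 q [-0.61  0.48  1.45 -0.    1.2  -0.5 ]
tool mm [ 1.5 -3.9 60.3] shares [ 0.05 -0.13  2.01]
turn deg [0.49 0.28 0.03] shares [0.08 0.05 0.  ]
```

Request:
carry_out --pt "0 -0.12 0.5 0.04 0 0 40" --pt "0 0 0.5 0 0 0 40" --pt "0 0 0 0 0 0 40"

```text
time_s: 7.75
position: [584.4, -322.5, 97.6]
eef_rot: [0.743, 0.669, -0.0, 0.005]
force: [0.4, -0.4, 0.0]
finger_gap: 39.6
```

```bash
python3 go.py 584.2 -320.5 67 84;python3 go.py 584.2 -320.5 67 84
```

```text
t7.75 pos [ 584.4 -322.5   97.6] yaw 84.02 tilt 0.56 F [ 0.4 -0.4  0. ] T [0.01 0.   0.04] gap 39.6 q [-0.61  0.5   1.49 -0.    1.14 -0.5 ]
tool mm [ 2.2 -0.6 30.5] shares [ 0.07 -0.02  1.02]
turn deg [0.39 0.4  0.02] shares [0.07 0.07 0.  ]
t7.75 pos [ 584.4 -322.5   97.6] yaw 84.02 tilt 0.56 F [ 0.4 -0.4  0. ] T [0.01 0.   0.04] gap 39.6 q [-0.61  0.5   1.49 -0.    1.14 -0.5 ]
tool mm [ 2.2 -0.6 30.5] shares [ 0.07 -0.02  1.02]
turn deg [0.39 0.4  0.02] shares [0.07 0.07 0.  ]
```

Request:
carry_out --pt "0.07 0 0.4 0.05 0.06 0 40" --pt "0 0 0.4 0 0 0 40" --pt "0 0 0.15 0 0 0 40" --pt "0 0 0 0 0 0 40"

```text
time_s: 8.15
position: [584.8, -320.7, 67.0]
eef_rot: [0.743, 0.669, 0.0, 0.001]
force: [-0.2, 0.4, -0.1]
finger_gap: 40.0
```

```bash
python3 - <<'E'
import go
from h import *
go.to(584.2,-320.5,67,84)
keep("side4",capture("side"))
im=load("side4")["img"][120:220,270:400]
cv2.imwrite("pics/c7.png",cv2.resize(im,None,fx=6,fy=6,interpolation=cv2.INTER_CUBIC)[:,:,::-1])
E
```

```text
t8.15 pos [ 584.8 -320.7   67. ] yaw 84.01 tilt 0.09 F [-0.2  0.4 -0.1] T [ 0.02 -0.    0.04] gap 40.0 q [-0.61  0.53  1.52  0.    1.09 -0.5 ]
tool mm [ 0.1 -0.6  0. ] shares [ 0.   -0.02  0.  ]
turn deg [0.09 0.03 0.01] shares [0.01 0.   0.  ]
```

View pics/c7.png

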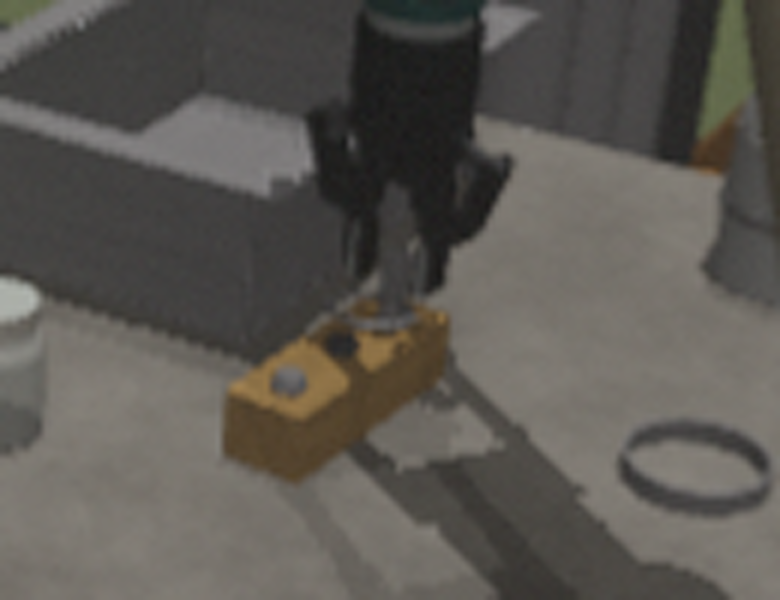

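The head, at crop (397,230), stands between the fingers at (362,250) and (432,255). The fingertips are clear of the ring, so I'm closing.

Request:
carry_out --pt "0 0 0 0 0 0 8" --pt "0 0 0 0 0 0 8" --pt "0 0 0 0 0 0 8" --pt "0 0 0 0 0 0 8" --grip_force 70

```text
time_s: 8.6
position: [584.9, -320.9, 68.2]
eef_rot: [0.743, 0.669, 0.0, 0.001]
force: [-1.0, 0.0, -1.1]
finger_gap: 12.3
```

```bash
python3 go.py 584.2 -320.5 67 84
```

```text
t8.60 pos [ 584.9 -320.9   68.2] yaw 84.02 tilt 0.14 F [-1.   0.  -1.1] T [0.03 0.02 0.  ] gap 12.3 q [-0.61  0.53  1.52  0.    1.09 -0.5 ]
tool mm [ 0.3 -0.8  1.2] shares [ 0.01 -0.03  0.04]
turn deg [0.12 0.06 0.02] shares [0.02 0.01 0.  ]
```

Request:
carry_out --pt "0 0 0 0 0 0 8" --pt "0 0 0 0 0 0 8"

```text
time_s: 8.8
position: [584.9, -320.8, 68.2]
eef_rot: [0.743, 0.669, 0.0, 0.001]
force: [0.7, -0.8, -0.9]
finger_gap: 12.8
```

Request:
carry_out --pt "0 0 -0.2 0 0 0 8" --pt "0 0 -0.4 0 0 0 8" --pt "0 0 -0.6 0 0 0 8" --pt "0 0 -0.8 0 0 0 8" --pt "0 0 -0.8 0 0 0 8"

```text
time_s: 9.3
position: [583.3, -319.7, 153.8]
eef_rot: [0.743, 0.669, -0.0, -0.002]
force: [0.4, -1.2, -1.2]
finger_gap: 12.6
```

```bash
python3 - <<'E'
import go
from h import *
go.to(584.2,-320.5,250,84)
keep("side5",capture("side"))
im=load("side5")["img"][100:200,270:400]
cv2.imwrite("pics/c8.png",cv2.resize(im,None,fx=6,fy=6,interpolation=cv2.INTER_CUBIC)[:,:,::-1])
E
```

```text
t9.30 pos [ 583.3 -319.7  153.8] yaw 84.01 tilt 0.22 F [ 0.4 -1.2 -1.2] T [-0.04 -0.04 -0.02] gap 12.6 q [-0.61  0.46  1.41  0.    1.27 -0.5 ]
tool mm [ -0.5   0.7 -96.2] shares [-0.02  0.02 -3.21]
turn deg [-0.19 -0.11  0.01] shares [-0.03 -0.02  0.  ]
```

View pics/c8.png

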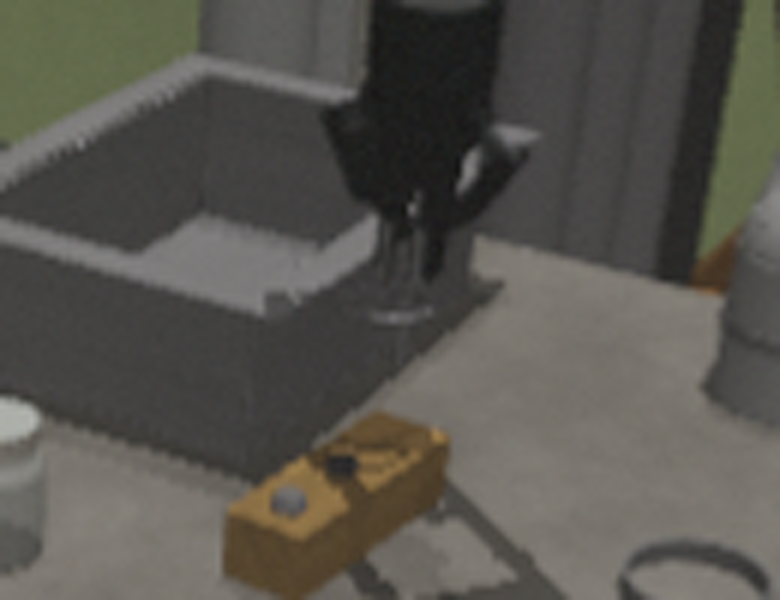

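Request:
carry_out --pt "0 0 -1 0 0 0 8" --pt "0 0 -1 0 0 0 8" --pt "1 -0.1 -0.6 0 0 0.5 8" --pt "1 -0.2 0 0 0 1 8" --pt "1 -0.3 0 0 0 1 8"

```text
time_s: 9.85
position: [585.0, -232.3, 243.8]
eef_rot: [0.828, 0.56, 0.003, 0.008]
force: [-0.1, 0.5, -1.0]
finger_gap: 12.9
```

Request:
carry_out --pt "1 -0.45 0 0 0 1 8" --pt "1 -0.55 0 0 0 1 8" --pt "1 -0.7 0 0 0 1 8" --pt "0.9 -0.8 0 0 0 1 8" --pt "0.85 -0.9 0 0 0 1 8"

```text
time_s: 10.35
position: [582.4, -50.0, 244.9]
eef_rot: [0.949, 0.314, 0.008, 0.009]
force: [-0.2, 0.1, -1.9]
finger_gap: 12.6
```

```bash
python3 go.py 575 234 235 20.6
```

```text
t10.35 pos [582.4 -50.  244.9] yaw 36.67 tilt 1.35 F [-0.2  0.1 -1.9] T [-0.07  0.04 -0.  ] gap 12.6 q [-0.2   0.27  1.48 -0.01  1.37  0.73]
tool mm [ 163.5 -232.4    6.2] shares [ 5.45 -7.75  0.21]
turn deg [ 1.18 -0.68 16.06] shares [ 0.2  -0.11  2.68]
```

Request:
carry_out --pt "0.7 -1 0 0.1 -0.1 0.9 8" --pt "0.65 -1 0 0.1 0 0.9 8" --pt "0.6 -1 0 0 0 0.7 8" --pt "0.5 -1 0 0 0 0 8" --pt "0.45 -1 0 0 0 0 8"

```text
time_s: 10.85
position: [590.2, 131.5, 246.6]
eef_rot: [0.983, 0.182, 0.003, 0.0]
force: [1.1, 0.3, -0.7]
finger_gap: 12.8
```

Request:
carry_out --pt "0.4 -0.8 0 0 0 0 8" --pt "0 0 0 0 0 0 8"

```text
time_s: 11.05
position: [592.7, 163.9, 247.2]
eef_rot: [0.983, 0.184, 0.004, -0.001]
force: [-0.2, 0.5, -1.3]
finger_gap: 12.6
```

```bash
python3 go.py 575 234 235 20.6
```

```text
t11.05 pos [592.7 163.9 247.2] yaw 21.19 tilt 0.45 F [-0.2  0.5 -1.3] T [-0.04 -0.01  0.05] gap 12.6 q [0.16 0.32 1.39 0.   1.41 1.36]
tool mm [  8.8 -71.8  12.3] shares [ 0.29 -2.39  0.41]
turn deg [-0.03 -0.45  0.59] shares [-0.01 -0.07  0.1 ]
```

Request:
carry_out --pt "0.1 -0.8 0 0 -0.07 0.1 8" --pt "0.1 -0.8 0 0 0 0 8" --pt "0.1 -0.6 0 0 0 0 8" --pt "0 0 0 0 0 0 8"

```text
time_s: 11.45
position: [577.5, 228.8, 247.9]
eef_rot: [0.984, 0.178, 0.001, 0.001]
force: [-1.0, -0.3, -1.3]
finger_gap: 12.5
```

```bash
python3 go.py 575 234 180 20.6
```

```text
t11.45 pos [577.5 228.8 247.9] yaw 20.55 tilt 0.16 F [-1.  -0.3 -1.3] T [0.05 0.02 0.05] gap 12.5 q [ 0.27  0.34  1.37 -0.    1.43  1.48]
tool mm [-0.6 -5.9 67.9] shares [-0.02 -0.2   2.26]
turn deg [ 0.14 -0.07 -0.05] shares [ 0.02 -0.01 -0.01]
```

Request:
carry_out --pt "0 -0.2 0.3 0 0 0 8" --pt "0 0 0.8 0 0 0 8" --pt "0 0 0.8 0 0 0 8" --pt "0 0 0.2 0 0 0 8" --pt "0 0 0 0 0 0 8"

```text
time_s: 11.95
position: [576.3, 229.7, 182.9]
eef_rot: [0.984, 0.177, 0.002, 0.003]
force: [-0.6, 0.5, -1.5]
finger_gap: 12.5
```

```bash
python3 - <<'E'
import go
from h import *
go.to(575,234,175,20.6)
for n in ("side","top"): keep(n+"6",capture(n))
im=load("side6")["img"][180:260,205:305]
cv2.imwrite("pics/c9.png",cv2.resize(im,None,fx=8,fy=8,interpolation=cv2.INTER_CUBIC)[:600,:800,::-1])
E
```

```text
t11.95 pos [576.3 229.7 182.9] yaw 20.35 tilt 0.38 F [-0.6  0.5 -1.5] T [-0.01 -0.04 -0.02] gap 12.5 q [ 0.27  0.37  1.48 -0.01  1.28  1.49]
tool mm [ 0.3 -4.6  7.9] shares [ 0.01 -0.15  0.26]
turn deg [ 0.35 -0.16 -0.25] shares [ 0.06 -0.03 -0.04]
```

View pics/c9.png

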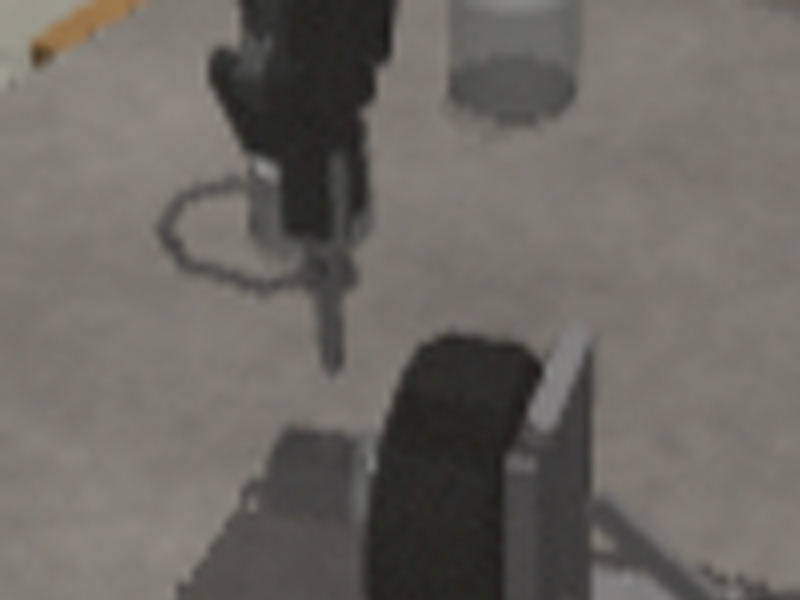

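```bash
python3 - <<'E'
from h import *
s=load("side6")
p=np.array([576.3,229.7,182.9])
px=proj(s,[p-[0,0,22],p-[0,0,26],p-[0,0,60],p-[0,0,85],[575,234,96],[574.7,235,96]])
print(px.round(1)); print(((px-[205,180]+.44)*8).round(0).tolist())
im=s["img"][215:228,238:256]; print(cv2.cvtColor(im,cv2.COLOR_RGB2GRAY))
E
```

```text
[[245.4 215.3]
 [245.4 216.6]
 [245.8 227. ]
 [246.1 234.4]
 [245.6 235.9]
 [245.4 236.2]]
[[327.0, 286.0], [327.0, 296.0], [330.0, 379.0], [333.0, 439.0], [328.0, 451.0], [327.0, 453.0]]
[[ 86  73  82  79  82  69  63  67  69  67  68  88 117 119 119 117 117 116]
 [ 90  98 107 104 107  89  78  69  70  75  95 112 121 120 117 116 116 115]
 [111 121 123 121 120 113  88  72  70  82 117 120 119 118 115 114 115 116]
 [123 122 121 122 121 121  94  71  72  88 116 120 117 115 113 113 114 114]
 [123 122 123 122 122 121  98  74  70  82 115 117 119 117 115 114 116 115]
 [120 120 121 120 119 121 104  74  70  74 113 118 118 118 115 114 114 116]
 [122 119 116 117 117 116 100  74  71  74 112 116 120 118 118 116 115 116]
 [121 119 116 115 115 117 101  72  71  74 114 119 120 121 120 118 118 116]
 [120 119 117 118 116 118 111  76  70  71 113 118 119 120 120 119 119 118]
 [120 120 120 119 121 120 119  76  72  65 112 117 117 119 119 120 120 119]
 [119 120 122 123 123 121 119  88  73  71 114 115 115 119 121 119 121 108]
 [119 118 123 125 125 122 119 106  85  98 116 118 116 118 120 121 120  74]
 [121 120 123 124 123 120 118 119 107 120 119 118 118 120 121 121 114  57]]
```

```bash
python3 - <<'E'
from h import *
s=load("side2")
for uv in [(245.25,236.3),(245.5,236.3),(245.5,236.0)]: print(onz(s,uv,96))
# jacobian
a=proj(s,[[575,234,96],[585,234,96],[575,244,96]]);print(a-a[0])
t=load("top6");im=t["img"][150:260,150:290]
cv2.imwrite("pics/c10.png",cv2.resize(im,None,fx=5,fy=5,interpolation=cv2.INTER_CUBIC)[:,:,::-1])
E
```

```text
[574.70011919 235.73523744  96.        ]
[574.14673614 235.3468693   96.        ]
[574.97099683 234.29720854  96.        ]
[[ 0.          0.        ]
 [-2.89629046 -1.28554666]
 [-2.29930526  1.85233475]]
```

View pics/c10.png

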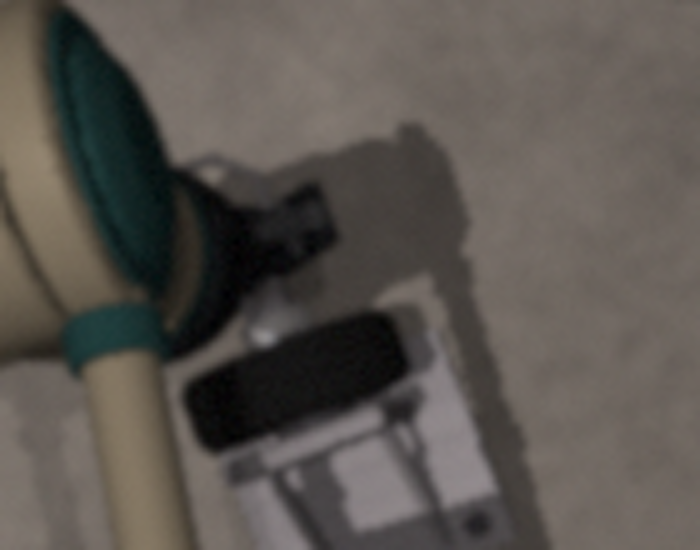

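Request:
carry_out --pt "0.02 -0.18 0.2 0.06 0 -0.04 8" --pt "0 0 0.4 0 0 0 8" --pt "0 0 0 0 0 0 8"

```text
time_s: 12.35
position: [577.4, 235.8, 167.5]
eef_rot: [0.984, 0.179, 0.005, -0.001]
force: [-0.2, -0.3, -1.7]
finger_gap: 12.7
```

```bash
python3 go.py 574.9 234.9 160 20.6
```

```text
t12.35 pos [577.4 235.8 167.5] yaw 20.58 tilt 0.58 F [-0.2 -0.3 -1.7] T [ 0.    0.02 -0.02] gap 12.7 q [0.28 0.38 1.51 0.   1.24 1.49]
tool mm [-2.8 -0.   7.4] shares [-0.09 -0.    0.25]
turn deg [-0.01 -0.58 -0.02] shares [-0.  -0.1 -0. ]
```

Request:
carry_out --pt "-0.08 0 0.1 0 -0.08 0 8" --pt "0 0 0.1 0 0 0 8" --pt "0 0 0 0 0 0 8"

```text
time_s: 12.65
position: [575.2, 235.2, 161.2]
eef_rot: [0.984, 0.179, 0.001, -0.0]
force: [-0.9, 0.5, -0.9]
finger_gap: 12.5
```

```bash
python3 go.py 574.9 234.9 155 20.6
```

```text
t12.65 pos [575.2 235.2 161.2] yaw 20.61 tilt 0.10 F [-0.9  0.5 -0.9] T [ 0.05 -0.02 -0.01] gap 12.5 q [0.28 0.39 1.51 0.   1.24 1.49]
tool mm [-0.4  0.2  6.2] shares [-0.01  0.01  0.21]
turn deg [-0.   -0.1   0.01] shares [-0.   -0.02  0.  ]
```

```bash
python3 - <<'E'
import go
from h import *
keep("side7",capture("side"))
im=load("side7")["img"][200:260,215:295]
cv2.imwrite("pics/c11.png",cv2.resize(im,None,fx=10,fy=10,interpolation=cv2.INTER_CUBIC)[:,:,::-1])
E
```

```text
(no output)
```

View pics/c11.png

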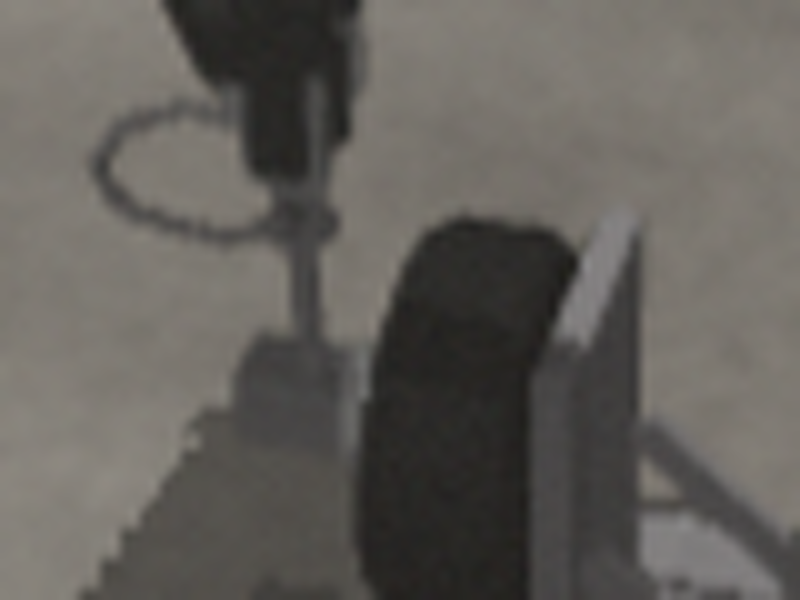

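Request:
carry_out --pt "0 0 0.15 0 0 0 8" --pt "0 0 0.12 0 0 0 8"

```text
time_s: 12.9
position: [575.9, 235.4, 153.6]
eef_rot: [0.984, 0.179, 0.002, -0.0]
force: [-0.3, -0.2, -1.5]
finger_gap: 12.5
```

Request:
carry_out --pt "0 0 0.12 0 0 0 8" --pt "0 0 0 0 0 0 8"

```text
time_s: 13.1
position: [575.5, 235.3, 149.0]
eef_rot: [0.984, 0.179, 0.001, -0.0]
force: [-0.1, 1.0, -1.0]
finger_gap: 12.7
```

```bash
python3 go.py 574.9 234.9 155 20.6
```

```text
t13.10 pos [575.5 235.3 149. ] yaw 20.61 tilt 0.15 F [-0.1  1.  -1. ] T [ 0.02  0.01 -0.02] gap 12.7 q [0.28 0.4  1.53 0.   1.21 1.49]
tool mm [-0.7  0.2 -6. ] shares [-0.02  0.01 -0.2 ]
turn deg [-0.   -0.15  0.01] shares [-0.   -0.02  0.  ]
```

Request:
carry_out --pt "0 0 0.15 0 0 0 8" --pt "0 0 0.15 0 0 0 8"

```text
time_s: 13.3
position: [575.8, 235.5, 140.0]
eef_rot: [0.984, 0.179, 0.002, -0.0]
force: [0.4, 0.3, -1.9]
finger_gap: 12.6
```

Request:
carry_out --pt "0 0 0.15 0 0 0 8" --pt "0 0 0.15 0 0 0 8"

```text
time_s: 13.5
position: [575.7, 235.5, 130.1]
eef_rot: [0.984, 0.179, 0.002, -0.0]
force: [0.6, -0.0, -1.9]
finger_gap: 12.9
```

```bash
python3 go.py 574.9 234.9 118 20.6
```

```text
t13.50 pos [575.7 235.5 130.1] yaw 20.61 tilt 0.20 F [ 0.6 -0.  -1.9] T [-0.02  0.08  0.06] gap 12.9 q [0.28 0.41 1.56 0.   1.17 1.49]
tool mm [-1.   0.3 12.1] shares [-0.03  0.01  0.4 ]
turn deg [-0.01 -0.2   0.01] shares [-0.   -0.03  0.  ]
```

Request:
carry_out --pt "0 0 0.15 0 0 0 8" --pt "0 0 0.12 0 0 0 8"

```text
time_s: 13.7
position: [575.6, 235.4, 120.9]
eef_rot: [0.984, 0.179, 0.001, -0.0]
force: [0.2, 0.4, -1.0]
finger_gap: 12.2
```

Request:
carry_out --pt "0 0 0.07 0 0 0 8"

```text
time_s: 13.8
position: [575.4, 235.4, 118.2]
eef_rot: [0.984, 0.179, 0.001, -0.0]
force: [-0.5, -0.1, -2.1]
finger_gap: 12.7
```

Request:
carry_out --pt "0 0 0.05 0 0 0 8"

```text
time_s: 13.9
position: [575.5, 235.4, 117.8]
eef_rot: [0.984, 0.179, 0.001, -0.0]
force: [-3.8, -0.6, 13.6]
finger_gap: 12.6
```

```bash
python3 - <<'E'
import go
from h import *
go.to(574.9,234.9,118,20.6)
keep("side8",capture("side"))
im=load("side8")["img"][200:260,215:295]
cv2.imwrite("pics/c12.png",cv2.resize(im,None,fx=10,fy=10,interpolation=cv2.INTER_CUBIC)[:,:,::-1])
E
```

```text
t13.90 pos [575.5 235.4 117.8] yaw 20.61 tilt 0.15 F [-3.8 -0.6 13.6] T [-0.17  0.63  0.01] gap 12.6 q [0.28 0.42 1.57 0.   1.14 1.49]
tool mm [-0.7  0.3 -0.2] shares [-0.02  0.01 -0.01]
turn deg [-0.01 -0.15  0.01] shares [-0.   -0.03  0.  ]
```

View pics/c12.png

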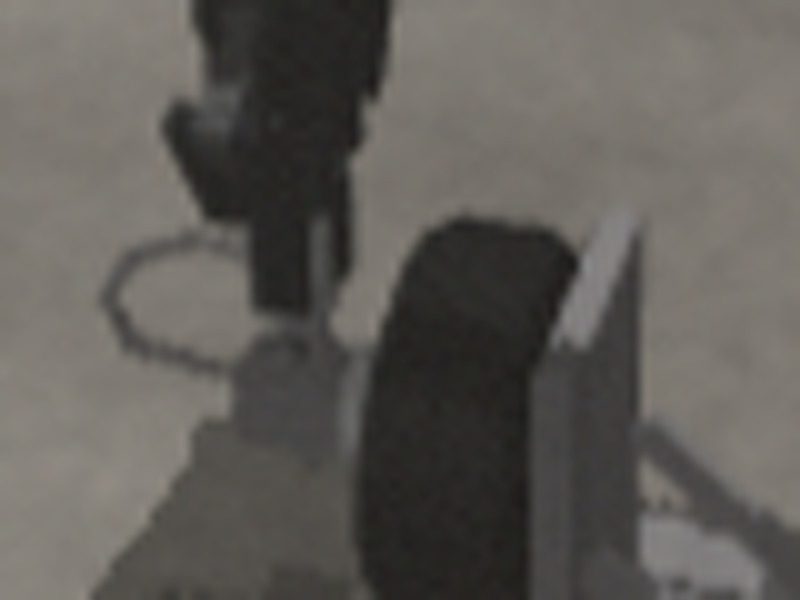

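Request:
carry_out --pt "0 0 0 0 0 0 8" --pt "0 0 0 0 0 0 30" --pt "0 0 0 0 0 0 30" --pt "0 0 -0.5 0 0 0 30" --pt "0 0 -0.8 0 0 0 30"

```text
time_s: 14.45
position: [574.1, 234.8, 154.9]
eef_rot: [0.984, 0.179, -0.001, 0.0]
force: [-0.6, -0.0, -0.6]
finger_gap: 29.9
```

Request:
carry_out --pt "0 0 -1 0 0 0 30" --pt "0 0 -0.5 0 0 0 30" --pt "0 0 0 0 0 0 0"

```text
time_s: 14.75
position: [576.3, 235.4, 204.4]
eef_rot: [0.984, 0.179, 0.002, -0.0]
force: [0.0, 0.1, -0.2]
finger_gap: 16.6
```

```bash
python3 - <<'E'
import go
from h import *
import numpy as np
u=np.array([np.cos(np.radians(20.6)),np.sin(np.radians(20.6))])
print(np.array([575.3,235.3])+53*u)
x=np.array([575.3,235.3])+53*u
go.to(x[0],x[1],180,20.6)
keep("side9",capture("side"))
im=load("side9")["img"][200:260,215:295]
cv2.imwrite("pics/c13.png",cv2.resize(im,None,fx=10,fy=10,interpolation=cv2.INTER_CUBIC)[:,:,::-1])
print(proj(load("side9"),[[*x,115],[575.3,235.3,96],[575.3,235.3,142]]))
E
```

```text
[624.91115539 253.94760737]
t14.75 pos [576.3 235.4 204.4] yaw 20.61 tilt 0.24 F [ 0.   0.1 -0.2] T [ 0.05  0.01 -0.01] gap 16.6 q [0.28 0.36 1.45 0.   1.33 1.49]
tool mm [52.  -0.3 24.6] shares [ 1.73 -0.01  0.82]
turn deg [ 0.02 -0.24  0.01] shares [ 0.   -0.04  0.  ]
[[226.22627537 227.58111673]
 [245.1750076  236.14214562]
 [244.5996731  222.30363246]]
```

View pics/c13.png

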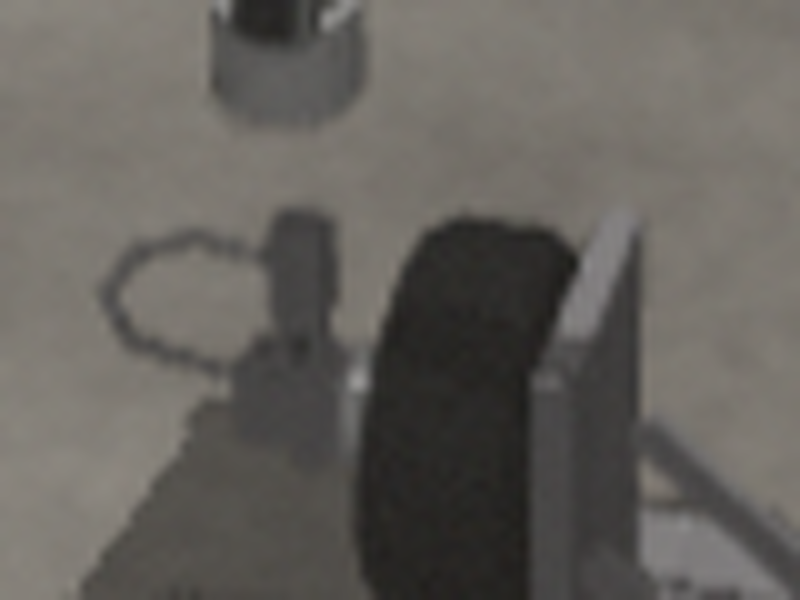

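Request:
carry_out --pt "0.85 0 0 0 -0.04 0 0" --pt "0.75 0 0.4 0 0 0 0" --pt "0 0 0.6 0 0 0 0" --pt "0 0 0.6 0 0 0 0" --pt "0 0 0 0 0 0 0"

```text
time_s: 15.3
position: [619.6, 251.7, 147.9]
eef_rot: [0.984, 0.179, -0.004, 0.001]
force: [-0.3, 0.2, -0.5]
finger_gap: 0.2
```

```bash
python3 go.py 623.3 253.3 120 20.6
```

```text
t15.30 pos [619.6 251.7 147.9] yaw 20.60 tilt 0.50 F [-0.3  0.2 -0.5] T [0.   0.01 0.02] gap 0.2 q [ 0.28  0.47  1.41 -0.    1.27  1.49]
tool mm [ 4.3 -0.2 27.9] shares [ 0.14 -0.01  0.93]
turn deg [-0.01  0.5   0.  ] shares [-0.    0.08  0.  ]
```

Request:
carry_out --pt "0.14 0 0.2 0 0.06 0 0" --pt "0 0 0.4 0 0 0 0" --pt "0 0 0.25 0 0 0 0"

```text
time_s: 15.6
position: [624.0, 253.3, 121.0]
eef_rot: [0.984, 0.179, -0.001, 0.0]
force: [0.3, -0.1, 0.3]
finger_gap: 0.3
```

Request:
carry_out --pt "0 0 0.2 0 0 0 0" --pt "0 0 0.2 0 0 0 0"

```text
time_s: 15.8
position: [624.1, 253.4, 108.3]
eef_rot: [0.984, 0.179, -0.0, 0.0]
force: [-0.4, -0.2, 0.6]
finger_gap: 0.1
```

```bash
python3 go.py 622.5 253.0 90 20.6
```

```text
t15.80 pos [624.1 253.4 108.3] yaw 20.60 tilt 0.02 F [-0.4 -0.2  0.6] T [ 0.06 -0.08  0.02] gap 0.1 q [0.28 0.5  1.46 0.   1.18 1.49]
tool mm [-1.7 -0.2 18.3] shares [-0.06 -0.01  0.61]
turn deg [-0.    0.02 -0.  ] shares [-0.  0. -0.]
```

Request:
carry_out --pt "-0.03 0 0.2 0 0 0 0" --pt "-0.03 0 0.2 0 0 0 0"

```text
time_s: 16.0
position: [622.9, 252.8, 96.0]
eef_rot: [0.984, 0.179, 0.001, -0.0]
force: [0.1, 0.0, 0.9]
finger_gap: 0.2
```

Request:
carry_out --pt "-0.03 0 0.2 0 0 0 0" --pt "-0.03 0 0.2 0 0 0 0"

```text
time_s: 16.2
position: [620.8, 252.1, 83.2]
eef_rot: [0.984, 0.179, 0.001, -0.0]
force: [-0.2, 0.3, -0.4]
finger_gap: 0.0
```

Request:
carry_out --pt "0 0 0.2 0 0 0 0" --pt "0 0 0.15 0 0 0 0"

```text
time_s: 16.4
position: [620.3, 252.0, 71.5]
eef_rot: [0.984, 0.179, 0.0, 0.0]
force: [-0.4, -0.5, 0.4]
finger_gap: -0.1
```

```bash
python3 - <<'E'
import go
from h import *
go.to(622,253,90,20.6)
keep("side10",capture("side"))
im=load("side10")["img"][200:260,215:295]
cv2.imwrite("pics/c14.png",cv2.resize(im,None,fx=10,fy=10,interpolation=cv2.INTER_CUBIC)[:,:,::-1])
E
```

```text
t16.40 pos [620.3 252.   71.5] yaw 20.60 tilt 0.02 F [-0.4 -0.5  0.4] T [-0.   -0.03  0.01] gap -0.1 q [ 0.28  0.53  1.51 -0.    1.1   1.49]
tool mm [  1.9  -0.4 -18.5] shares [ 0.06 -0.01 -0.62]
turn deg [ 0.01 -0.02  0.  ] shares [ 0. -0.  0.]
```

View pics/c14.png

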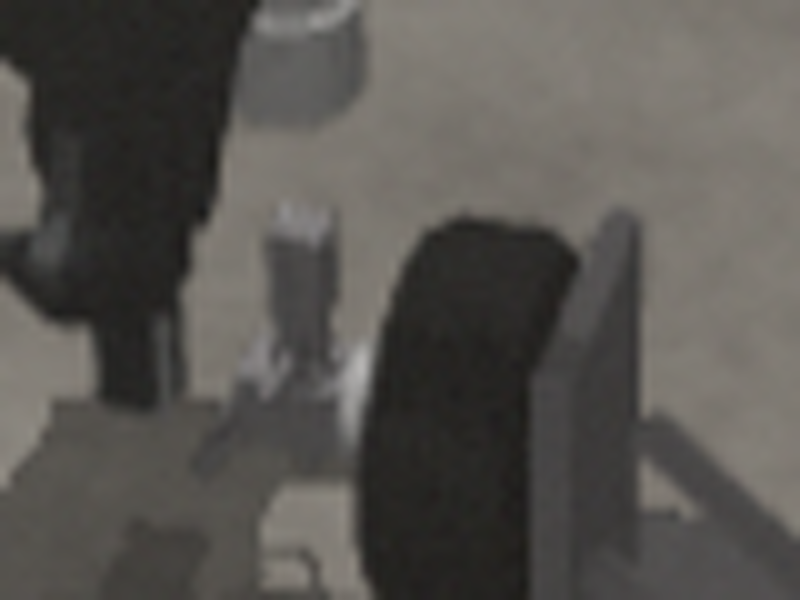

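Request:
carry_out --pt "0.5 0 -0.3 0 0 0 0" --pt "0.5 0 -0.8 0 0 0 0" --pt "0 0 -1 0 0 0 0" --pt "0 0 -1 0 0 0 0" --pt "0 0 -1 0 0 0 0"

```text
time_s: 16.95
position: [645.9, 261.8, 189.5]
eef_rot: [0.984, 0.179, -0.008, 0.001]
force: [0.3, 0.4, 0.3]
finger_gap: 0.1
```

Request:
carry_out --pt "0 0.8 -0.3 0 0 0 0" --pt "0 1 0 0 0 0 0" --pt "0 1 0 0 0 0 0" --pt "0 1 0 0 0 0 0" --pt "0 0 0 0 0 0 0"

```text
time_s: 17.45
position: [691.5, 154.4, 206.6]
eef_rot: [0.984, 0.181, -0.0, 0.001]
force: [0.8, 0.4, -0.9]
finger_gap: -0.2
```

```bash
python3 - <<'E'
import go
from h import *
go.state()
for n in("side","top"):keep(n+"11",capture(n))
S=load("side11")
a=S["img"][205:265,220:280]; b=load("top11")["img"][180:240,170:230]
cv2.imwrite("pics/c15.png",np.hstack([cv2.resize(i,(400,400),interpolation=cv2.INTER_CUBIC)[:,:,::-1] for i in(a,b)]))
u=np.array([.936,.352,0]);v=np.array([-.352,.936,0]);p=np.array([575.3,235.3,96])
for nm,q in [("bar0",p-[0,0,43]-10*v),("bar1",p-[0,0,43]+10*v),("openend",p+52*u+[0,0,19]),("tip",p-[0,0,38])]:
    print(nm,((proj(S,[q])[0]-[220,205]+.45)*6.667).round())
E
```

```text
t17.45 pos [691.5 154.4 206.6] yaw 20.81 tilt 0.07 F [ 0.8  0.4 -0.9] T [ 0.    0.03 -0.01] gap -0.2 q [ 0.12  0.49  1.22 -0.    1.43  1.33]
bar0 [181. 278.]
bar1 [167. 308.]
openend [ 47. 154.]
tip [174. 284.]
```

View pics/c15.png

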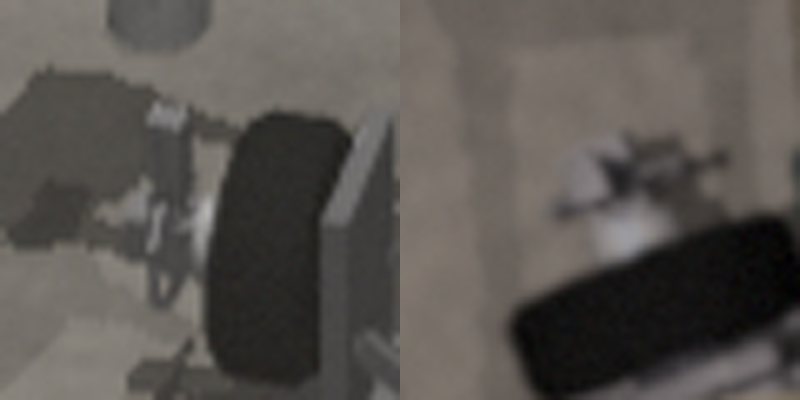

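```bash
python3 - <<'E'
from h import *
S=load("side11"); a=S["img"][215:260,228:273]
im=cv2.resize(a,(585,585),interpolation=cv2.INTER_CUBIC)[:,:,::-1].copy()
u=np.array([.936,.352,0]);v=np.array([-.352,.936,0]);h=np.array([575.3,235.3,106])
for ang,col in((1.745,(0,255,0)),(1.6,(0,0,255))):
    t=ang-np.radians(10); d=np.cos(t)*u-np.sin(t)*np.array([0,0,1])
    for q in (h+53*d-10*v,h+53*d+10*v,h+30*d+25*v):
        p=(proj(S,[q])[0]-[228,215]+.5)*13; cv2.circle(im,tuple(int(x) for x in p),3,col,-1)
cv2.imwrite("pics/c16.png",im)
E
```

```text
(no output)
```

View pics/c16.png

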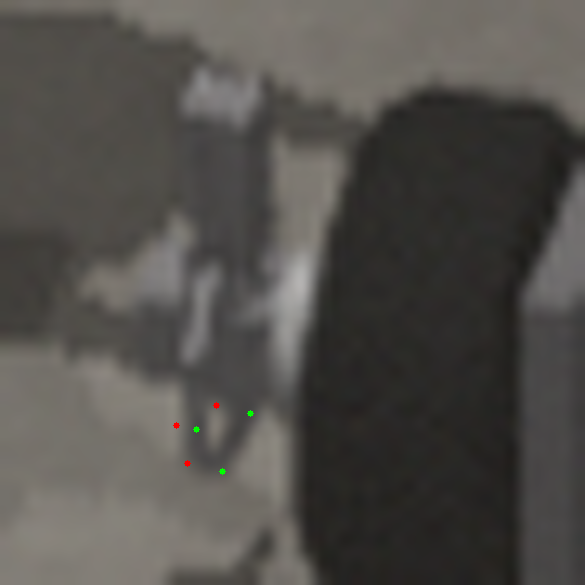

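The ring's wire lies on the locked prediction (green) and not on the 1.6 rad one (red). The arm is clear, so I'm handing in.

```bash
python3 -c "
from plant import *
print(arm.close_job()); print(sense()['force'])"
```

```text
the job is handed in; nothing more can be done
None
the job is handed in; nothing more can be done
```

I finished all three steps and handed the job in at about 17.5 s of the 66 s allowed; the hand-in reports no verdict.

- **Wheel:** I pushed it in until the force rose from about 3 N to about 14 N. After that the cross-hole showed clear of the hub in both cameras.
- **Linchpin:** I lifted it out of the rack, turned it so the ring faced the axle's free end, and lowered it into the hole with no resistance. The shoulder seated with about 14 N at the expected height (tool tip at 117.8 mm), and I let go.
- **Ring:** I pressed the far bar down with the closed fingers until the force dropped away, which is the snap. In the last side picture the wire lies on the position predicted for locked (1.745 rad), not on the one for 1.6 rad.

In the last pictures the pin stands upright, the wheel is still home and the arm is well clear. I compared the picked pixels only by eye (about 2.5 mm per pixel).

Two readings did not agree exactly. The two cameras placed the hole up to 2.8 mm apart, and the gripper showed 12.6 mm on the 14 mm grip. Neither caused a problem. I did not re-measure where the other objects were at the end; the arm showed no unexpected contact force near them.

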